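Load the photometer's check filters and click the middle one into the beam

ROBOT

A 6-joint arm with a two-finger parallel gripper is mounted at the origin on the work surface. World frame = base frame: x ahead of the robot, y to its left, z up, the work surface at z = 0. Lengths are in m, angles in rad, forces in N, time in s.
With the tool pointing down it reaches from about 0.425 to 0.95 m from the base axis. Payload 3.5 kg.
Tool frame: the origin (TCP) lies between the finger pads, 19 mm behind the fingertips; this is the grasp point; z points along the fingers, y is the line along which they close (so a half turn about z gives the same grasp; the last joint's range is limited). The gripper opens to 85 mm and grips with 20 to 120 N. Pads are 22 mm wide; open, the fingers measure 114 mm over their backs; the gripper's body (76 mm by 85 mm) begins 54 mm behind the grasp point. The pads swing forward as they close: fully open they stand 13 mm farther back than shut.
Start: joints at [0.98, 0.286, 1.577, -0, 1.279, -0.15], TCP at [0.288, 0.61, 0.25] pointing down, gripper open.
Joint ranges: [-2.77, 2.77], [-0.9, 2.22], [0.21, 2.48], [-1.53, 4.67], [0.24, 2.81], [-2.84, 2.84]. Speed limits (rad/s): [2.79, 2.79, 3.14, 3.14, 3.14, 3.14].

INTERFACE

Orientations are given as a unit quaternion [x, y, z, w].
In Python, from plant import get_state, read_camera, ctrl gives the robot as it stands.
- The arm moves only by the shell command python3 -m crank 'ROWS' [FORCE]. ROWS is JSON, a list of rows, each a list of 3 entries, a list of its own where there are three numbers: the shift along the tool's x, y, z in mm, then the turn about the tool's z in degrees, then the closure in counts, from 0 (fully open) to 255 (shut). In form: [[[tx, ty, tz], yaw, claw], ...]. A call has 1 to 10 rows; each row is the pose to reach, as a shift and turn from the pose commanded when the call began, along the tool's axes at that moment; what a row does not reach only later rows make up. A row lasts 1/10 s, in which the tool goes at most 50 mm and 8.59 degrees, less where a joint would pass 70% of its speed; a pose out of reach is approached as far as the arm can. A call with a gripper value outside its range is refused whole. The fingers move at their own pace and stop on an object; FORCE is the grip in N (left out, the last holds). Time passes only in rows, so rows that repeat a pose let the fingers close. It gives the time, the measured TCP pose, the force, the opening and the grip force at its end, in the units of the state.
- get_state(): the state, without advancing time (a new reading comes with each control period).
- read_camera(name): name is "scene" or "side" or "wrist"; returns a dict with "frame" (420x560x3 uint8, blue, green, red), "range_z" (420x560 float32, m along the optical axis (not along the pixel's ray), 0 where there is no reading), "vfov" (degrees; the focal length in pixels is half the picture's height over the tangent of half this angle, whatever the lens; pixels are square), "cx", "cy" (the principal point, pixels), "origin" and "orientation" of the camera in the world. Camera axes: x right, y down, z forward; pixel columns grow to the right and rows downward; lengths in m; the calibration is good to about 2 mm. A picture is of the moment at which its call begins.
- ctrl.sign_off(): hands the job in; it is judged then, once.
The state is a dict: "time": time; "qpos": joint angles; "dq": joint speeds; "joint_efforts": joint torques, N m; "eef_pos": TCP position; "tcp_rot": TCP orientation; "contact_force": force on the tool from outside, world axes, zero at the start; "wrist_torque": the same for the moment, N m; "opening": opening from 0.0 (shut) to 1.0 (fully open); "finger_force": force on a finger pad.
Only numpy, scipy, OpenCV 4.12 (cv2) and the standard library are available. Lean on these libraries where they do the work, as an engineer would, in place of code of your own. Each camera call takes 0.05 s, during which the arm holds its last target. There are 200 camera calls.

TASK

Count three of the four grey check filters out of the rack into the photometer's cell carriage: one fully down in each of the three pockets farther from the knob, glass windows facing along the light beam, with the pocket nearest the knob left empty as the air reference and the spare grey filter still in the rack. Then draw the carriage out by its knob until its ball detent clicks into the notch where the middle one of the three filters stands in the light beam, and finish while still gripping the knob and holding the carriage at that notch. Leave the amber filter, the slide box, the glass dish and the cleaner bottle alone.

Things in the scene. Friction and masses are not known exactly. Their poses are not given: they have to be found in the camera images.
- carriage: Aluminium cell carriage with its pull rod and knob: block 114 mm long along x, 34 mm wide, 35 mm high, its four pockets in a row along x; slides on rods along x in the open well of a white bench photometer (360 x 340 mm). Well: 150 mm wide, 213 mm long, rims 95 mm above the bench; the optics housing on its -y side is 130 mm high. Origin: centre of the block's underside, 50 mm above the bench.
- draw (a joint): Draw of the carriage. Value: m drawn out towards the knob, 0 = home, 0.084 = fully out. A spring ball clicks into notches at 0, 0.028, 0.056, 0.084 m: pocket 1, 2, 3, 4 in the beam. Sliding takes about 1.5 N, leaving a notch about 7 N; within 5 mm of a notch the ball pulls towards it, up to 4 N. Starts anywhere from 0 to 0.036 m.
- knob (a point): Black grip on the end of the carriage's pull rod, in front of the photometer: 30 mm long along the rod, 18 mm wide, 22 mm high. Point: its centre, 70 mm above the bench, 55 mm or more in front of the front face. Axes: x along the rod into the photometer (pull towards -x), y across, z up. It moves with the carriage.
- beam (a point): Where the light beam crosses the rail, 55 mm above the bench (height of the pocket floors). Fixed in the photometer; x along the rail away from the knob. The beam runs along y between two aluminium tubes in the well's walls, with a red tick on each rim. A pocket is in the beam when its point lies on this one.
- pocket1 (a point): Pocket 1 of the carriage, counted from the knob: square, 15 mm wide, 30 mm deep, 4 mm bevel round the mouth, next one 28 mm away. Point: centre of its floor, 55 mm above the bench (carriage top: 85 mm). Axes: x along the rail away from the knob, y across the rail along the light beam, z up. Moves with the carriage. To be left empty.
- pocket2 (a point): Pocket 2 of the carriage, counted from the knob: square, 15 mm wide, 30 mm deep, 4 mm bevel round the mouth, next one 28 mm away. Point: centre of its floor, 55 mm above the bench (carriage top: 85 mm). Axes: x along the rail away from the knob, y across the rail along the light beam, z up. Moves with the carriage.
- pocket3 (a point): Pocket 3 of the carriage, counted from the knob: square, 15 mm wide, 30 mm deep, 4 mm bevel round the mouth, next one 28 mm away. Point: centre of its floor, 55 mm above the bench (carriage top: 85 mm). Axes: x along the rail away from the knob, y across the rail along the light beam, z up. Moves with the carriage.
- pocket4 (a point): Pocket 4 of the carriage, counted from the knob: square, 15 mm wide, 30 mm deep, 4 mm bevel round the mouth, next one 28 mm away. Point: centre of its floor, 55 mm above the bench (carriage top: 85 mm). Axes: x along the rail away from the knob, y across the rail along the light beam, z up. Moves with the carriage.
- grey_a: Grey check filter (four alike): 12.5 x 12.5 mm, 58 mm tall, 24 g; black frame, grey glass 8 mm wide in its two y faces, top 10 mm grey. Stands upright in a rack slot at the start, the five in any order. Origin: centre of its underside; z up; x along the row of slots at the start; one looks through the glass along y.
- grey_b: Grey check filter (four alike): 12.5 x 12.5 mm, 58 mm tall, 24 g; black frame, grey glass 8 mm wide in its two y faces, top 10 mm grey. Stands upright in a rack slot at the start, the five in any order. Origin: centre of its underside; z up; x along the row of slots at the start; one looks through the glass along y.
- grey_c: Grey check filter (four alike): 12.5 x 12.5 mm, 58 mm tall, 24 g; black frame, grey glass 8 mm wide in its two y faces, top 10 mm grey. Stands upright in a rack slot at the start, the five in any order. Origin: centre of its underside; z up; x along the row of slots at the start; one looks through the glass along y.
- grey_d: Grey check filter (four alike): 12.5 x 12.5 mm, 58 mm tall, 24 g; black frame, grey glass 8 mm wide in its two y faces, top 10 mm grey. Stands upright in a rack slot at the start, the five in any order. Origin: centre of its underside; z up; x along the row of slots at the start; one looks through the glass along y.
- amber: Amber filter, not to be used: 12.5 x 12.5 mm, 58 mm tall, 24 g; black frame, amber glass 8 mm wide in its two y faces, top 10 mm amber. Stands upright in a rack slot at the start, the five in any order. Origin: centre of its underside; z up; x along the row of slots at the start; one looks through the glass along y.
- rack: Blue filter rack, fixed: 160 x 56 mm, 35 mm high, five square slots 15 mm wide and 25 mm deep in a row along its x, 30 mm apart (x = -60, -30, 0, 30, 60 mm), slot floors 10 mm above the bench. Origin: centre of its underside.
- slide_box: Green slide box with a white lid, 87 x 102 x 35 mm. Origin: centre of its underside. Bystander.
- dish: Closed glass dish, 94 mm across, 17 mm high. Origin: centre of its underside. Bystander.
- cleaner: Small lens-cleaner bottle, 44 mm across, 95 mm high. Origin: centre of its underside. Bystander.
Things that resemble listed ones, but are neither listed nor needed, are in the scene too. Of the things shaped like the rack, the blue one is meant.

How it is judged:
By the outcome, as a careful person would: the job done as asked, in the order asked, and still so for the second after the job is handed in, while the arm keeps its last pose, push and grip.
It also fails if it takes over 72 s, if anything falls off the work surface, if the arm or the gripper's body presses on something with over 40 N, if the wrist force passes 120 N, or if a joint passes its speed limit or range.

## Working session

There is one attempt and no reset: what is moved stays moved. The work goes in short steps, Python scripts to look and compute and a shell command to move; the robot and the scene stay as the last step left them, time stands still between calls to the robot, and variables do not carry over. Pictures are saved under pics/ and viewed, at most 10 in all, crops included, and the job is handed in when it is done.

```bash
ls; mkdir -p pics; cat > h.py <<'E'
import numpy as np, cv2
from scipy.spatial.transform import Rotation as R
from plant import get_state, read_camera, ctrl
def cam(n):
    c=read_camera(n); c['f']=210/np.tan(np.radians(c['vfov'])/2); c['R']=R.from_quat(c['orientation']).as_matrix(); c['o']=np.array(c['origin']); return c
def pts(c):
    v,u=np.mgrid[0:420,0:560]; z=c['range_z']
    p=np.stack([(u-c['cx'])/c['f']*z,(v-c['cy'])/c['f']*z,z],-1)
    return p@c['R'].T+c['o']
def ray(c,u,v,h):
    d=c['R']@np.array([(u-c['cx'])/c['f'],(v-c['cy'])/c['f'],1]); return c['o']+d*(h-c['o'][2])/d[2]
def proj(c,p):
    q=(np.asarray(p)-c['o'])@c['R']; return q[...,:2]/q[...,2:]*c['f']+[c['cx'],c['cy']]
E
python3 - <<'E'
from h import *
s=get_state(); print(s)
ims=[]
for n in('scene','side','wrist'):
    c=cam(n); print(n,c['vfov'],c['cx'],c['cy'],c['o'],c['orientation']); ims.append(c['frame'])
cv2.imwrite('pics/a.png',ims[0]);cv2.imwrite('pics/b.png',ims[1]);cv2.imwrite('pics/c.png',ims[2])
E
```

```text
pics
{'time': 0.0, 'qpos': array([ 9.80007189e-01,  2.87171635e-01,  1.57821765e+00,  2.54551765e-05,
        1.27856413e+00, -1.50014623e-01]), 'dq': array([-1.04492941e-03,  7.27276313e-04, -7.27670865e-04, -4.23958132e-03,
        8.94710706e-04,  7.33893625e-05]), 'joint_efforts': array([ 2.19446069e-04, -4.05998719e+01, -2.92616343e+01, -1.56220462e-04,
        5.93859804e-03,  5.33578216e-06]), 'eef_pos': array([0.28760916, 0.60997363, 0.24862113]), 'tcp_rot': array([ 2.18610970e-01,  9.75811381e-01, -1.09591621e-03, -4.38642314e-04]), 'contact_force': array([-0.46102318,  0.08852564,  0.3976266 ]), 'wrist_torque': array([0.06497272, 0.0332432 , 0.02066429]), 'finger_force': 0.0, 'opening': 1.0017378681506004}
scene 57.791446340076696 277.96242388427163 210.4460923224097 [1.02753297 0.1969228  0.84564807] [ 0.43156248  0.83969416 -0.2906816  -0.1554727 ]
side 43.21680267681996 277.9247754722751 214.34112940119007 [-0.36999807 -0.99357547  0.75532913] [ 0.78494045 -0.35367649  0.2030263  -0.46643515]
wrist 67.03855493130256 280.4435533291883 214.49072434338186 [0.21292731 0.64626698 0.37307588] [0.83293313 0.5283461  0.08671747 0.1398316 ]
```

View pics/a.png

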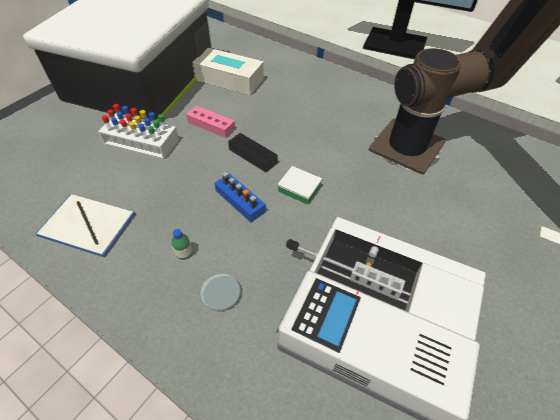

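View pics/b.png

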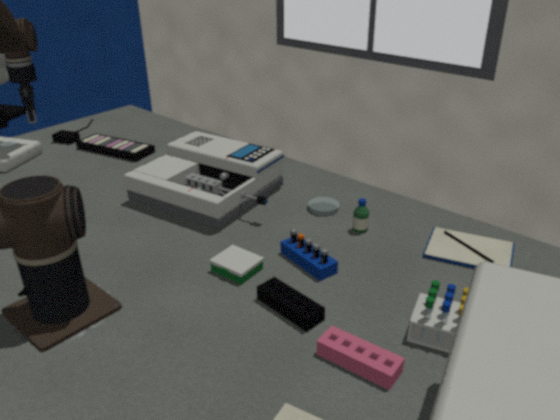

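The scene view shows the rack candidates: pink (210,121), black (253,152) and blue (240,195). The blue one fits; it holds the filters, with the amber one 4th along the row at (246,193). The carriage is at (378,277) and the knob at (292,245). I'll make an enlarged crop of both and measure from depth.

```bash
python3 - <<'E'
from h import *
c=cam('scene'); im=c['frame']; p=pts(c)
print('base',proj(c,[0,0,0]))
a=cv2.resize(im[165:225,205:275],None,fx=5.5,fy=5.5,interpolation=cv2.INTER_CUBIC)
b=cv2.resize(im[225:310,280:420],None,fx=2.9,fy=2.9,interpolation=cv2.INTER_CUBIC)
h=max(a.shape[0],b.shape[0]);o=np.zeros((h,a.shape[1]+b.shape[1],3),np.uint8)
o[:a.shape[0],:a.shape[1]]=a;o[:b.shape[0],a.shape[1]:]=b
cv2.imwrite('pics/d.png',o)
hsv=cv2.cvtColor(im,cv2.COLOR_BGR2HSV)
m=(hsv[...,0]>105)&(hsv[...,0]<125)&(hsv[...,1]>150)
m[:, :205]=0;m[:,275:]=0;m[:165]=0;m[225:]=0
t=m&(abs(p[...,2]-.035)<.004); q=p[t]
print('blue top n',t.sum(),np.median(q[:,2]),cv2.minAreaRect((q[:,:2]*1000).astype(np.float32)))
k=np.zeros_like(m);k[165:225,205:275]=1
t=k&(p[...,2]>.05); n,l,st,ce=cv2.connectedComponentsWithStats(t.astype(np.uint8))
for i in range(1,n):
    q=p[l==i]; q2=q[q[:,2]>q[:,2].max()-.006]; print(st[i],ce[i].round(),q2.mean(0).round(4),im[l==i].mean(0).round())
# knob, carriage
for nm,(u0,u1,v0,v1,z0,z1) in dict(knob=(283,302,236,254,.06,.09),car=(345,412,255,297,.08,.09)).items():
    k=np.zeros_like(m);k[v0:v1,u0:u1]=1;t=k&(p[...,2]>z0)&(p[...,2]<z1);q=p[t]
    print(nm,t.sum(),q.mean(0),q.min(0),q.max(0),cv2.minAreaRect((q[:,:2]*1000).astype(np.float32)))
E
```

```text
base [406.82907982 145.14865468]
blue top n 511 0.03471272696276717 ((511.56683349609375, -295.86602783203125), (161.79884338378906, 58.62786102294922), 78.88883209228516)
[222 167   1   1   1] [222. 167.] [1.0275 0.1969 0.8456] [141. 149. 146.]
[245 170   1   1   1] [245. 170.] [1.0275 0.1969 0.8456] [138. 147. 142.]
[205 173   1   1   1] [205. 173.] [1.0275 0.1969 0.8456] [139. 147. 143.]
[222 172  13  15  82] [228. 179.] [ 0.5026 -0.3399  0.0678] [112. 109. 107.]
[269 174   1   1   1] [269. 174.] [1.0275 0.1969 0.8456] [139. 148. 145.]
[235 183   7   8  40] [238. 187.] [ 0.5121 -0.2957  0.0672] [114. 108. 104.]
[270 182   1   1   1] [270. 182.] [1.0275 0.1969 0.8456] [140. 148. 144.]
[269 184   1   1   1] [269. 184.] [1.0275 0.1969 0.8456] [138. 146. 142.]
[211 186   1   1   1] [211. 186.] [1.0275 0.1969 0.8456] [142. 149. 146.]
[242 189   7  10  46] [245. 193.] [1.0275 0.1969 0.8456] [ 40.  87. 139.]
[262 189   2   2   2] [262. 190.] [1.0275 0.1969 0.8456] [139. 148. 144.]
[274 188   1   1   1] [274. 188.] [1.0275 0.1969 0.8456] [141. 148. 145.]
[218 193   1   1   1] [218. 193.] 
[... 663 characters left out ...]
.] [1.0275 0.1969 0.8456] [176.  92.  46.]
[223 215   1   1   1] [223. 215.] [1.0275 0.1969 0.8456] [139. 147. 143.]
[254 215   1   1   1] [254. 215.] [1.0275 0.1969 0.8456] [99. 60. 42.]
[268 222   1   1   1] [268. 222.] [1.0275 0.1969 0.8456] [137. 145. 141.]
knob 132 [ 0.59015921 -0.0612678   0.07589512] [ 0.57779189 -0.08022531  0.06103158] [ 0.59841971 -0.03861621  0.08413698] ((587.343017578125, -59.85230255126953), (19.695096969604492, 41.324039459228516), 15.768345832824707)
car 617 [0.54749855 0.14757325 0.0838377 ] [0.46871639 0.08603988 0.08005742] [0.61039956 0.20272881 0.08999115] ((536.89990234375, 150.0526123046875), (97.71904754638672, 141.53457641601562), 33.529544830322266)
```

View pics/d.png

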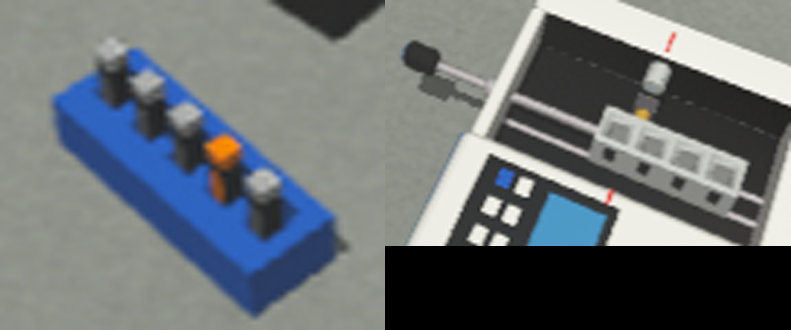

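The crop confirms it. The blue rack's fourth filter along +y is the amber one and the other four are grey. The carriage has four empty pockets, with the knob at the -y end and a red tick on each rim. Next I move above the carriage for a close look, then on to the rack.

```bash
python3 -m crank '[[[-422,-309,0],52,0],[[-422,-309,0],52,0],[[-422,-309,0],52,0],[[-422,-309,0],52,0],[[-422,-309,0],52,0],[[-422,-309,0],52,0],[[-422,-309,0],52,0],[[-422,-309,0],52,0],[[-422,-309,0],52,0],[[-422,-309,0],52,0]]' 40
python3 -m crank '[[[-14,-11,0],0,0],[[-14,-11,0],0,0],[[-14,-11,0],0,0]]'
python3 - <<'E'
from h import *
print(get_state()['eef_pos'],get_state()['tcp_rot'])
c=cam('wrist');cv2.imwrite('pics/e.png',c['frame']);np.savez('e.npz',p=pts(c))
print(c['o'])
E
```

```text
time: 1.2
eef_pos: [0.5273, 0.1693, 0.25]
tcp_rot: [0.624, 0.781, 0.0, 0.0]
contact_force: [0.2, 1.1, -0.2]
opening: 1.0
finger_force: 0.0
time: 1.5
eef_pos: [0.5185, 0.1556, 0.2499]
tcp_rot: [0.624, 0.781, 0.0, -0.0]
contact_force: [-0.0, 0.6, -0.5]
opening: 1.003
finger_force: 0.0
[0.51854736 0.15560741 0.24987051] [ 6.24365415e-01  7.81132302e-01  1.42516387e-04 -3.67412435e-04]
[0.50095268 0.23745485 0.37420923]
```

View pics/e.png

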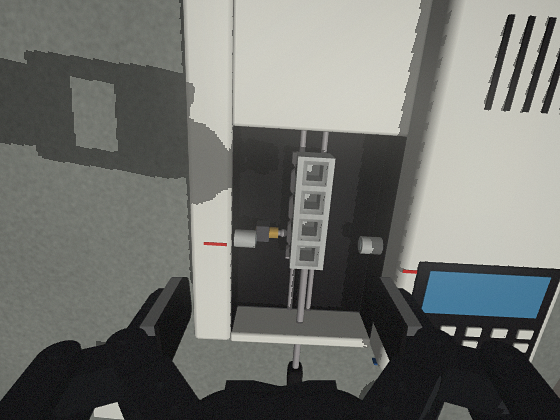

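The wrist view shows the carriage with pocket mouths at (315,172), (313,202), (311,230) and (308,255), pocket 1 at the bottom. The red ticks are at (215,243) and (408,271), and the tubes at (245,238) and (370,245). Now I measure.

```bash
cat >> h.py <<'E'
def pockets(c,box=(280,345,145,280)):
    """carriage top corners -> centre, angle via template of the top face (rect 114x34) from depth"""
    p=pts(c); u0,u1,v0,v1=box; q=p[v0:v1,u0:u1].reshape(-1,3); q=q[abs(q[:,2]-.085)<.004]
    return q
E
python3 - <<'E'
from h import *
c=cam('wrist');q=pockets(c);print(len(q),np.median(q[:,2]))
r=cv2.minAreaRect((q[:,:2]*1000).astype(np.float32));print(r)
im=c['frame'];p=pts(c)
# dark pocket centroids: opening holes in top
for (u,v) in [(315,172),(313,202),(311,230),(308,255)]: print(ray(c,u,v,.085).round(4),p[v,u].round(4))
hsv=cv2.cvtColor(im,cv2.COLOR_BGR2HSV); m=((hsv[...,0]<8)|(hsv[...,0]>172))&(hsv[...,1]>140)&(hsv[...,2]>100)
n,l,st,ce=cv2.connectedComponentsWithStats(m.astype(np.uint8))
for i in range(1,n):
    if st[i,4]>12: print(st[i],p[l==i].mean(0).round(4),np.median(p[l==i],0).round(4))
np.save('q.npy',q)
E
```

```text
3094 0.08505864684710415
((551.7194213867188, 145.25135803222656), (34.38221740722656, 114.43724060058594), 9.379939079284668)
[0.5446 0.1885 0.085 ] [0.5493 0.1832 0.054 ]
[0.5502 0.1602 0.085 ] [0.5552 0.1522 0.0555]
[0.5555 0.132  0.085 ] [0.5593 0.1248 0.0653]
[0.5594 0.105  0.085 ] [0.563  0.097  0.0676]
[204 242  22   4  57] [0.4675 0.104  0.1009] [0.4672 0.1016 0.0961]
[402 270  15   4  48] [0.6392 0.1299 0.1309] [0.6391 0.1299 0.1309]
```

```bash
python3 -m crank '[[[-494,-130,30],24,100],[[-494,-130,30],24,100],[[-494,-130,30],24,100],[[-494,-130,30],24,100],[[-494,-130,30],24,100],[[-494,-130,30],24,100],[[-494,-130,30],24,100],[[-494,-130,30],24,100],[[-494,-130,30],24,100],[[-494,-130,30],24,100]]' 40
python3 -m crank '[[[0,0,0],0,100],[[0,0,0],0,100]]'
python3 - <<'E'
from h import *
s=get_state();print(s['eef_pos'],s['tcp_rot'],s['opening'])
c=cam('wrist');im=c['frame'];cv2.imwrite('pics/f.png',im);p=pts(c)
b=cv2.cvtColor(im,cv2.COLOR_BGR2HSV)
m=(b[...,0]>100)&(b[...,0]<128)&(b[...,1]>120)&(abs(p[...,2]-.035)<.005)
q=p[m];print('rack',m.sum(),np.median(q[:,2]),cv2.minAreaRect((q[:,:2]*1000).astype(np.float32)))
t=(p[...,2]>.058)&(p[...,2]<.08)&(np.hypot(p[...,0]-.511,p[...,1]+.296)<.1)
n,l,st,ce=cv2.connectedComponentsWithStats(t.astype(np.uint8))
for i in range(1,n):
    if st[i,4]>30:
        q=p[l==i];print(st[i],q.mean(0).round(4),((q.max(0)+q.min(0))/2).round(4),np.median(q[:,2]).round(4),im[l==i].mean(0).round())
E
```

```text
time: 2.6
eef_pos: [0.5025, -0.3442, 0.2207]
tcp_rot: [0.772, 0.635, 0.0, 0.0]
contact_force: [0.2, 0.8, 0.0]
opening: 0.614
finger_force: 0.0
time: 2.8
eef_pos: [0.5022, -0.3432, 0.2202]
tcp_rot: [0.773, 0.634, 0.0, -0.001]
contact_force: [-0.2, 1.0, 0.4]
opening: 0.606
finger_force: 0.0
[ 0.50219548 -0.3432441   0.22019832] [ 7.73053743e-01  6.34340171e-01  2.13661005e-04 -6.41920181e-04] 0.6055361189510734
rack 8322 0.0353838647876889 ((509.3285827636719, -295.7533874511719), (160.044677734375, 55.94727325439453), 78.54891204833984)
[269  65  17  19 287] [ 0.5213 -0.2369  0.0683] [ 0.5212 -0.2368  0.0649] 0.0685 [147. 145. 143.]
[270 105  15  17 244] [ 0.5154 -0.2659  0.0685] [ 0.5153 -0.266   0.068 ] 0.0685 [ 71. 125. 209.]
[270 141  15  17 239] [ 0.5095 -0.2948  0.0681] [ 0.5094 -0.2952  0.0641] 0.0685 [145. 142. 141.]
[270 175  15  16 231] [ 0.5036 -0.3239  0.068 ] [ 0.5034 -0.3246  0.0654] 0.0685 [139. 137. 134.]
[270 206  15  16 214] [ 0.4978 -0.3527  0.0676] [ 0.4975 -0.354   0.0643] 0.0685 [125. 123. 122.]
```

View pics/f.png

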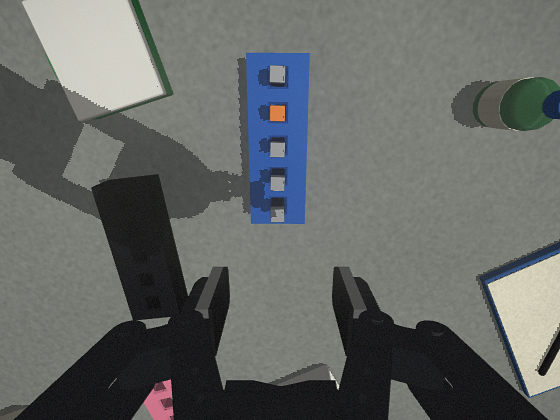

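The wrist view shows the blue rack at (278,140). The filter tops, from near to far, are grey (278,214), grey (278,183), grey (278,149), amber (278,113) and grey (278,74). I'll take the three nearest greys.

```bash
python3 -m crank '[[[-11.5,-2.5,60],0,130],[[-11.5,-2.5,110],0,130],[[-11.5,-2.5,145],0,130],[[-11.5,-2.5,157],0,130],[[-11.5,-2.5,157],0,130],[[-11.5,-2.5,157],0,255],[[-11.5,-2.5,157],0,255],[[-11.5,-2.5,157],0,255],[[-11.5,-2.5,157],0,255],[[-11.5,-2.5,157],0,255]]' 40
python3 - <<'E'
from h import *
s=get_state();print(s['eef_pos'],s['tcp_rot'],s['opening'],s['finger_force'])
E
```

```text
time: 3.85
eef_pos: [0.4983, -0.3557, 0.0673]
tcp_rot: [0.773, 0.634, 0.0, 0.002]
contact_force: [-2.0, 1.6, 6.8]
opening: 0.133
finger_force: 40.1
[ 0.49833168 -0.35572654  0.06727472] [7.73083352e-01 6.34300919e-01 2.91460545e-04 2.09518567e-03] 0.13321302135118798 40.06905019283295
```

```bash
python3 -m crank '[[[0,0,-40],0,255],[[0,0,-80],0,255],[[0,0,-120],0,255],[[50,-6,-150],-3,255],[[100,-12,-150],-7,255],[[150,-17,-150],-12,255],[[199,-22,-150],-18,255],[[248,-27,-150],-20.6,255],[[297,-32,-150],-20.6,255],[[346,-38,-150],-20.6,255]]'
python3 -m crank '[[[175,28,0],0,255],[[175,28,0],0,255],[[175,28,0],0,255],[[175,28,0],0,255],[[175,28,0],0,255]]'
cat >> h.py <<'E'
def where(tx,ty,ang):
    """tool-axes shift (mm) from measured pose to world target xy, yaw (deg) to bring tool y to angle ang"""
    s=get_state();M=R.from_quat(s['tcp_rot']).as_matrix();d=np.array([tx,ty,s['eef_pos'][2]])-s['eef_pos']
    a=np.degrees(np.arctan2(M[1,1],M[0,1]));
    print('pos',s['eef_pos'].round(4),'shift',(M.T@d*1000).round(1),'yaw',-((ang-a+90)%180-90).__round__(2),'open',s['opening'].__round__(3),'F',s['contact_force'].round(1),s['finger_force'])
E
python3 - <<'E'
from h import *
where(.5449,.1867,9.4)
c=cam('wrist');im=c['frame'];p=pts(c);cv2.imwrite('pics/g.png',im)
E
```

```text
time: 4.85
eef_pos: [0.5274, -0.0112, 0.2155]
tcp_rot: [0.647, 0.762, 0.001, 0.002]
contact_force: [0.1, 0.3, -0.1]
opening: 0.131
finger_force: 40.5
time: 5.35
eef_pos: [0.5261, 0.1675, 0.2152]
tcp_rot: [0.645, 0.764, 0.001, 0.001]
contact_force: [0.2, -0.2, -0.2]
opening: 0.135
finger_force: 40.5
pos [0.5261 0.1675 0.2152] shift [15.8 21.7  0.1] yaw 0.21 open 0.135 F [ 0.2 -0.2 -0.2] 40.477150082588196
```

View pics/g.png

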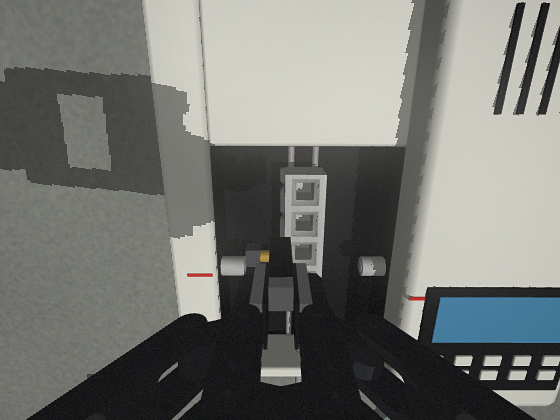

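The wrist view shows the filter upright in the fingers at (282,290) and the carriage unmoved, with pocket 4 at (306,191). I'll check how the filter sits in the tool frame.

```bash
cat >> h.py <<'E'
def held(c):
    s=get_state();M=R.from_quat(s['tcp_rot']).as_matrix();t=(pts(c)-s['eef_pos'])@M*1000
    m=(abs(t[...,1])<5)&(abs(t[...,0])<15)&(t[...,2]>-15)&(t[...,2]<75)
    q=t[m]; 
    for z0 in range(-10,75,6):
        k=q[(q[:,2]>=z0)&(q[:,2]<z0+6)]
        if len(k)>5: print(z0,len(k),'x med/max',np.median(k[:,0]).round(1),np.percentile(k[:,0],95).round(1))
    print('z range',np.percentile(q[:,2],[1,99]).round(1))
    m=(abs(t[...,0])<15)&(t[...,2]>25)&(t[...,2]<60)&(abs(t[...,1])<20);print('low part y',np.percentile(t[m][:,1],[3,50,97]).round(1))
E
python3 - <<'E'
from h import *
c=cam('wrist');held(c);where(.5449,.1867,9.4)
E
```

```text
-10 25 x med/max 8.9 12.2
-4 606 x med/max 3.2 8.5
2 156 x med/max 8.3 11.0
8 123 x med/max 8.1 8.7
14 119 x med/max 8.2 8.9
20 100 x med/max 8.1 8.7
26 97 x med/max 8.2 8.7
32 87 x med/max 8.3 8.7
38 81 x med/max 8.3 8.8
44 69 x med/max 8.4 8.8
50 66 x med/max 8.5 8.8
z range [-13.   54.7]
low part y [-5.1  0.6  6.6]
pos [0.5264 0.1645 0.2147] shift [18.8 21.9  0. ] yaw 0.03 open 0.131 F [ 0.6  0.5 -0.7] 40.46812355518341
```

```bash
python3 -m crank '[[[17,21,0],0,255],[[17,21,40],0,255],[[17,21,58],0,255],[[17,21,58],0,255],[[17,21,58],0,255]]'
python3 - <<'E'
from h import *
c=cam('wrist');held(c);where(.5449,.1867,9.4)
q=pockets(c,(270,345,100,270));r=cv2.minAreaRect((q[:,:2]*1000).astype(np.float32));print(r)
E
```

```text
time: 5.95
eef_pos: [0.5446, 0.1832, 0.1563]
tcp_rot: [0.648, 0.762, 0.0, 0.0]
contact_force: [0.1, 0.4, -0.2]
opening: 0.137
finger_force: 40.5
-4 565 x med/max 1.4 7.0
2 153 x med/max 6.9 7.3
8 125 x med/max 6.7 7.3
14 120 x med/max 6.8 7.2
20 110 x med/max 6.8 7.3
26 96 x med/max 6.8 7.3
32 88 x med/max 6.9 7.2
38 82 x med/max 6.9 7.4
44 75 x med/max 7.0 7.4
50 64 x med/max 7.0 7.4
56 14 x med/max 6.9 7.3
68 35 x med/max 13.8 14.7
74 16 x med/max 12.4 12.7
z range [-1. 74.]
low part y [-6.  -0.2  5.8]
pos [0.5452 0.1835 0.1574] shift [3.2 0.2 0. ] yaw -0.15 open 0.136 F [-0.4 -0.2 -0.1] 40.48835635185242
((550.3936767578125, 184.09432983398438), (23.874574661254883, 38.7785758972168), 9.601901054382324)
```

```bash
python3 -m crank '[[[2.3,0,0],0,255],[[2.3,0,15],0,255],[[2.3,0,25],0,255],[[2.3,0,33],0,255],[[2.3,0,40],0,255],[[2.3,0,44],0,255],[[2.3,0,46],0,255],[[2.3,0,46],0,255]]'
python3 - <<'E'
from h import *
where(.5449,.1867,9.4)
E
```

```text
time: 6.8
eef_pos: [0.5437, 0.1868, 0.1124]
tcp_rot: [0.647, 0.763, -0.001, -0.001]
contact_force: [-6.5, -2.1, 14.0]
opening: 0.135
finger_force: 42.4
pos [0.5437 0.1868 0.1124] shift [-0.3  1.2 -0. ] yaw -0.03 open 0.135 F [-6.5 -2.1 14. ] 42.399083375930786
```

Fully down (14 N at the expected height). I release, lift, look, and go back for the second one.

```bash
python3 -m crank '[[[0,0,0],0,130],[[0,0,0],0,130],[[0,0,0],0,130],[[0,0,-40],0,130],[[0,0,-80],0,130],[[-48,-12,-100],3,130],[[-96,-24,-100],8,130],[[-144,-36,-100],14,130],[[-192,-48,-100],20.8,130]]'
python3 - <<'E'
from h import *
c=cam('scene');cv2.imwrite('pics/s1.png',c['frame']);p=pts(c);t=(p[...,2]>.1)&(p[...,2]<.125)
u=proj(c,[.5447,.1867,.113]).astype(int);print(u);k=p[u[1]-12:u[1]+12,u[0]-12:u[0]+12].reshape(-1,3);k=k[(np.hypot(k[:,0]-.545,k[:,1]-.187)<.015)&(k[:,2]>.095)];print(len(k),k.mean(0) if len(k) else 0,k[:,2].max() if len(k) else 0)
where(.5035,-.3248,-11.45)
E
```

```text
time: 7.7
eef_pos: [0.5272, -0.0106, 0.2097]
tcp_rot: [0.775, 0.632, 0.0, 0.0]
contact_force: [1.4, 0.7, -0.1]
opening: 0.487
finger_force: 0.0
[399 277]
58 [0.5477234  0.18684047 0.10843384] 0.11483711746902825
pos [ 0.527  -0.0172  0.2096] shift [-305.6   41.9    1.7] yaw -0.73 open 0.487 F [ 1.2 -4.1 -0.2] 0.0
```

```bash
python3 -m crank '[[[-302,42,0],-0.7,130],[[-302,42,0],-0.7,130],[[-302,42,0],-0.7,130],[[-302,42,0],-0.7,130],[[-302,42,0],-0.7,130],[[-302,42,0],-0.7,130],[[-302,42,60],-0.7,130],[[-302,42,95],-0.7,130],[[-302,42,95],-0.7,130],[[-302,42,95],-0.7,130]]'
python3 - <<'E'
from h import *
where(.5035,-.3248,-11.45)
E
```

```text
time: 8.75
eef_pos: [0.5085, -0.3127, 0.114]
tcp_rot: [0.77, 0.638, -0.0, -0.001]
contact_force: [1.1, 0.5, 1.0]
opening: 0.491
finger_force: 0.0
pos [ 0.5085 -0.3127  0.114 ] shift [-12.8  -2.6  -0. ] yaw 0.71 open 0.491 F [1.1 0.5 1. ] 0.0
```

```bash
python3 -m crank '[[[-13,-2.5,0],0.7,130],[[-13,-2.5,20],0.7,130],[[-13,-2.5,42],0.7,130],[[-13,-2.5,52],0.7,130],[[-13,-2.5,52],0.7,130],[[-13,-2.5,52],0.7,255],[[-13,-2.5,52],0.7,255],[[-13,-2.5,52],0.7,255],[[-13,-2.5,52],0.7,255],[[-13,-2.5,52],0.7,255]]'
python3 - <<'E'
from h import *
where(.554,.1314,9.4)
E
```

```text
time: 9.75
eef_pos: [0.5043, -0.3264, 0.0646]
tcp_rot: [0.774, 0.633, -0.0, 0.001]
contact_force: [-4.0, 0.3, 6.4]
opening: 0.137
finger_force: 40.6
pos [ 0.5043 -0.3264  0.0646] shift [458.6 -42.   -0.7] yaw -20.83 open 0.137 F [-4.   0.3  6.4] 40.58132350444794
```

```bash
python3 -m crank '[[[0,0,-40],0,255],[[0,0,-80],0,255],[[0,0,-120],0,255],[[49,-5,-145],-3,255],[[98,-10,-145],-8,255],[[147,-16,-145],-14,255],[[196,-21,-145],-20.8,255],[[245,-26,-145],-20.8,255],[[294,-31,-145],-20.8,255],[[343,-36,-145],-20.8,255]]'
python3 -m crank '[[[50,12,0],0,255],[[100,24,0],0,255],[[134,34,0],0,255],[[134,34,0],0,255],[[134,34,45],0,255],[[134,34,45],0,255],[[134,34,45],0,255],[[134,34,45],0,255]]'
python3 - <<'E'
from h import *
c=cam('wrist');held(c);where(.5494,.1591,9.4);cv2.imwrite('pics/w3.png',c['frame'])
q=pockets(c,(230,345,60,330));r=cv2.minAreaRect((q[:,:2]*1000).astype(np.float32));print(r,np.percentile(q@[-.163,.987,0],[1,99]))
E
```

```text
time: 10.75
eef_pos: [0.5369, 0.0195, 0.2083]
tcp_rot: [0.647, 0.762, 0.001, 0.001]
contact_force: [1.2, 0.5, -0.6]
opening: 0.137
finger_force: 40.5
time: 11.55
eef_pos: [0.5495, 0.1546, 0.1645]
tcp_rot: [0.648, 0.762, 0.001, 0.001]
contact_force: [0.3, 0.5, 0.3]
opening: 0.138
finger_force: 40.5
-10 72 x med/max 1.8 7.8
-4 621 x med/max 3.4 8.0
2 142 x med/max 7.7 8.3
8 125 x med/max 7.5 8.0
14 118 x med/max 7.5 7.9
20 109 x med/max 7.5 7.9
26 82 x med/max 7.4 7.8
32 85 x med/max 7.3 7.9
38 82 x med/max 7.3 7.7
44 66 x med/max 7.3 7.7
50 40 x med/max 7.1 7.5
z range [-4.5 52.3]
low part y [-5.5  0.3  6.2]
pos [0.5498 0.1546 0.1648] shift [4.5 0.4 0. ] yaw -0.11 open 0.133 F [-0.3 -0.2  0. ] 40.525710582733154
((551.5993041992188, 145.38458251953125), (34.11903381347656, 114.6183090209961), 9.364357948303223) [0.04056837 0.1106252 ]
```

View pics/w3.png

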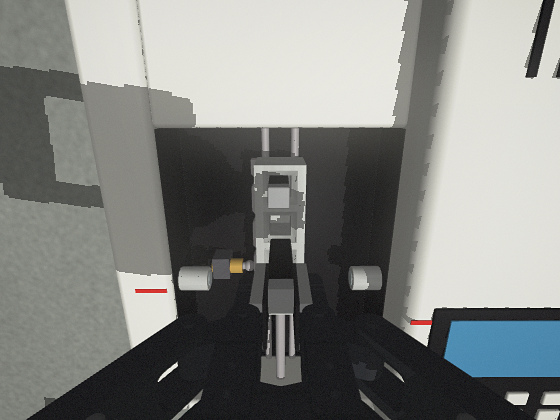

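The first filter stands in pocket 4 at (278,195), the carriage hasn't moved, and the second filter hangs upright just short of pocket 3.

```bash
python3 -m crank '[[[3.3,0.2,0],0,255],[[3.3,0.2,15],0,255],[[3.3,0.2,28],0,255],[[3.3,0.2,38],0,255],[[3.3,0.2,46],0,255],[[3.3,0.2,52],0,255],[[3.3,0.2,56],0,255],[[3.3,0.2,57],0,255]]'
python3 - <<'E'
from h import *
where(.5494,.1591,9.4)
E
```

```text
time: 12.4
eef_pos: [0.5485, 0.1584, 0.1096]
tcp_rot: [0.647, 0.763, -0.001, -0.001]
contact_force: [-9.8, -1.7, 22.4]
opening: 0.14
finger_force: 43.8
pos [0.5485 0.1584 0.1096] shift [ 0.5  1.  -0. ] yaw -0.03 open 0.14 F [-9.8 -1.7 22.4] 43.80878448486328
```

```bash
python3 -m crank '[[[0,0,0],0,130],[[0,0,0],0,130],[[0,0,0],0,130],[[0,0,-40],0,130],[[0,0,-80],0,130],[[-47,-12,-100],3,130],[[-94,-24,-100],8,130],[[-141,-36,-100],14,130],[[-188,-48,-100],20.8,130],[[-235,-60,-100],20.8,130]]'
python3 -m crank '[[[0,0,0],0,130]]'
python3 - <<'E'
from h import *
c=cam('scene');p=pts(c)
for x,y in((.5447,.1867),(.5494,.1591)):
    k=p.reshape(-1,3);k=k[(np.hypot(k[:,0]-x,k[:,1]-y)<.01)&(k[:,2]>.1)];print(len(k),k.mean(0),k[:,2].max())
where(.5094,-.295,-11.45)
E
```

```text
time: 13.4
eef_pos: [0.5264, -0.085, 0.2052]
tcp_rot: [0.775, 0.632, -0.0, -0.0]
contact_force: [1.3, 0.5, -0.2]
opening: 0.489
finger_force: 0.0
time: 13.5
eef_pos: [0.5266, -0.0882, 0.2053]
tcp_rot: [0.776, 0.63, -0.001, 0.0]
contact_force: [-0.1, 1.7, -0.0]
opening: 0.493
finger_force: 0.0
50 [0.54739161 0.18702704 0.11037033] 0.11506978993185057
48 [0.55204676 0.15847829 0.11029753] 0.11580947318316936
pos [ 0.5266 -0.0858  0.2051] shift [-208.3   25.7   -0. ] yaw -0.3 open 0.495 F [0.  0.1 0. ] 0.0
```

```bash
python3 -m crank '[[[-50,6,0],0,130],[[-100,12,0],0,130],[[-150,18,0],0,130],[[-200,25,0],0,130],[[-208,26,0],-0.3,130],[[-208,26,40],-0.3,130],[[-208,26,85],-0.3,130],[[-208,26,85],-0.3,130],[[-208,26,85],-0.3,130]]'
python3 - <<'E'
from h import *
where(.5094,-.295,-11.45)
E
```

```text
time: 14.45
eef_pos: [0.5113, -0.2905, 0.12]
tcp_rot: [0.772, 0.636, -0.0, -0.002]
contact_force: [0.5, 0.5, 0.9]
opening: 0.489
finger_force: 0.0
pos [ 0.5113 -0.2905  0.12  ] shift [-4.8 -1.  -0. ] yaw 0.39 open 0.489 F [0.5 0.5 0.9] 0.0
```

```bash
python3 -m crank '[[[-4.5,-1,0],0.3,130],[[-4.5,-1,25],0.3,130],[[-4.5,-1,48],0.3,130],[[-4.5,-1,57],0.3,130],[[-4.5,-1,57],0.3,130],[[-4.5,-1,57],0.3,255],[[-4.5,-1,57],0.3,255],[[-4.5,-1,57],0.3,255],[[-4.5,-1,57],0.3,255],[[-4.5,-1,57],0.3,255]]'
python3 - <<'E'
from h import *
where(.554,.1314,9.4)
E
```

```text
time: 15.45
eef_pos: [0.5101, -0.2973, 0.0656]
tcp_rot: [0.774, 0.633, -0.0, 0.001]
contact_force: [-2.4, 0.7, 5.6]
opening: 0.133
finger_force: 41.0
pos [ 0.5101 -0.2973  0.0656] shift [428.9 -42.   -0.6] yaw -20.85 open 0.133 F [-2.4  0.7  5.6] 40.99729657173157
```

```bash
python3 -m crank '[[[0,0,-40],0,255],[[0,0,-80],0,255],[[0,0,-120],0,255],[[49,-5,-145],-3,255],[[98,-10,-145],-8,255],[[147,-14,-145],-14,255],[[196,-19,-145],-20.8,255],[[245,-24,-145],-20.8,255],[[294,-28,-145],-20.8,255],[[343,-33,-145],-20.8,255]]'
python3 -m crank '[[[50,12,0],0,255],[[78,21,0],0,255],[[78,21,0],0,255],[[78,21,45],0,255],[[78,21,45],0,255],[[78,21,45],0,255],[[78,21,45],0,255]]'
python3 - <<'E'
from h import *
c=cam('wrist');held(c);where(.5540,.1314,9.4)
q=pockets(c,(230,345,60,330));r=cv2.minAreaRect((q[:,:2]*1000).astype(np.float32));print(r)
E
```

```text
time: 16.45
eef_pos: [0.5453, 0.0482, 0.2092]
tcp_rot: [0.647, 0.762, 0.001, 0.001]
contact_force: [0.6, -0.6, -0.4]
opening: 0.136
finger_force: 40.4
time: 17.15
eef_pos: [0.5543, 0.1258, 0.1654]
tcp_rot: [0.648, 0.762, 0.001, 0.001]
contact_force: [-0.0, 0.6, -0.4]
opening: 0.138
finger_force: 40.4
-4 651 x med/max 3.3 8.2
2 132 x med/max 7.9 8.4
8 129 x med/max 7.7 8.2
14 116 x med/max 7.7 8.1
20 106 x med/max 7.7 8.1
26 91 x med/max 7.6 8.1
32 79 x med/max 7.6 8.1
38 82 x med/max 7.5 7.9
44 70 x med/max 7.6 8.0
50 50 x med/max 7.5 7.8
z range [-3.4 53. ]
low part y [-5.4  0.3  6.2]
pos [0.5545 0.1259 0.1658] shift [ 5.5  0.4 -0. ] yaw -0.12 open 0.133 F [ 0.2 -0.3  0.3] 40.382734537124634
((553.0479125976562, 164.03359985351562), (68.03760528564453, 125.09262084960938), 9.257227897644043)
```

```bash
python3 -m crank '[[[4.2,0.2,0],0,255],[[4.2,0.2,15],0,255],[[4.2,0.2,28],0,255],[[4.2,0.2,38],0,255],[[4.2,0.2,46],0,255],[[4.2,0.2,52],0,255],[[4.2,0.2,56],0,255],[[4.2,0.2,57],0,255]]'
python3 - <<'E'
from h import *
where(.554,.1314,9.4)
c=cam('scene');im=c['frame'];p=pts(c);print(proj(c,[.587,-.060,.07]))
k=p.reshape(-1,3);k=k[(abs(k[:,0]-.588)<.03)&(abs(k[:,1]+.06)<.035)&(k[:,2]>.056)&(k[:,2]<.09)];print(len(k),k.mean(0))
t=k[k[:,2]>.076];print(len(t),np.median(t,0),cv2.minAreaRect((t[:,:2]*1000).astype(np.float32)))
E
```

```text
time: 18.0
eef_pos: [0.5531, 0.1307, 0.1107]
tcp_rot: [0.647, 0.763, -0.001, -0.001]
contact_force: [-10.0, -0.6, 23.1]
opening: 0.141
finger_force: 43.6
pos [0.5531 0.1307 0.1107] shift [ 0.5  1.  -0. ] yaw -0.02 open 0.141 F [-10.   -0.6  23.1] 43.64996016025543
[293.53319771 245.65539473]
151 [ 0.58918289 -0.05761627  0.07531516]
80 [ 0.58918614 -0.06376323  0.07939856] ((588.5260009765625, -64.96797943115234), (18.107149124145508, 30.737844467163086), 2.7703797817230225)
```

```bash
python3 -m crank '[[[0,0,0],0,130],[[0,0,0],0,130],[[0,0,0],0,130],[[0,0,-40],0,130],[[0,0,-80],0,130],[[-50,0,-110],0,100],[[-100,0,-110],0,100],[[-150,0,-110],0,100],[[-199,0.5,-90],0,100],[[-199,0.5,-90],0,100]]'
python3 -m crank '[[[0,0,0],0,100],[[0,0,0],0,100],[[0,0,0],0,100]]'
python3 - <<'E'
from h import *
c=cam('wrist');im=c['frame'];p=pts(c);cv2.imwrite('pics/k.png',im)
k=p.reshape(-1,3);k=k[(abs(k[:,0]-.588)<.03)&(abs(k[:,1]+.065)<.03)&(k[:,2]>.076)&(k[:,2]<.09)];print(len(k),np.median(k,0))
if len(k):print(cv2.minAreaRect((k[:,:2]*1000).astype(np.float32)))
for x,y in((.5449,.1867),(.5494,.1591),(.554,.1314)):
    k=p.reshape(-1,3);k=k[(np.hypot(k[:,0]-x,k[:,1]-y)<.01)&(k[:,2]>.105)&(k[:,2]<.13)];print(len(k),np.median(k,0))
where(.587,-.065,9.4)
E
```

```text
time: 19.05
eef_pos: [0.5851, -0.0698, 0.1945]
tcp_rot: [0.649, 0.761, -0.001, -0.001]
contact_force: [-0.3, 0.4, 0.1]
opening: 0.608
finger_force: 0.0
time: 19.35
eef_pos: [0.5856, -0.064, 0.1969]
tcp_rot: [0.646, 0.763, 0.0, -0.0]
contact_force: [0.3, 0.8, 0.8]
opening: 0.605
finger_force: 0.0
749 [ 0.58562983 -0.06233494  0.08072032]
((586.0324096679688, -64.21023559570312), (17.84609603881836, 31.32466697692871), 8.725324630737305)
0 [nan nan nan]
0 [nan nan nan]
0 [nan nan nan]
pos [ 0.5857 -0.064   0.1971] shift [-1.2  1.1  0. ] yaw 0.07 open 0.609 F [-0.7 -0.4 -0.6] 0.0
  return _methods._mean(a, axis=axis, dtype=dtype,
  ret = um.true_divide(
```

View pics/k.png

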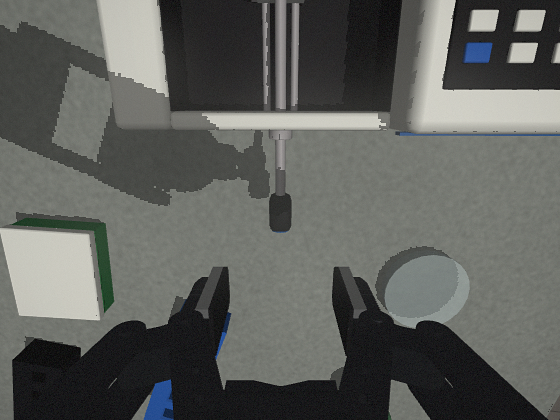

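The knob is at (280,212), centred under the tool line, and the dish and box are clear. I'll check the filters in the scene camera, then go down and grip.

```bash
python3 - <<'E'
from h import *
c=cam('scene');p=pts(c)
for x,y in((.5449,.1867),(.5494,.1591),(.554,.1314),(.5586,.1038)):
    k=p.reshape(-1,3);k=k[(np.hypot(k[:,0]-x,k[:,1]-y)<.011)&(k[:,2]>.1)];print(len(k),k.mean(0) if len(k) else '',k[:,2].max() if len(k) else '')
cv2.imwrite('pics/s4.png',cv2.resize(c['frame'][170:310,210:430],None,fx=3.5,fy=3.5,interpolation=cv2.INTER_CUBIC))
E
python3 -m crank '[[[0,0.5,45],0,100],[[0,0.5,90],0,100],[[0,0.5,118],0,100],[[0,0.5,127],0,100],[[0,0.5,127],0,100],[[0,0.5,127],0,255],[[0,0.5,127],0,255],[[0,0.5,127],0,255],[[0,0.5,127],0,255],[[0,0.5,127],0,255]]' 60
python3 - <<'E'
from h import *
where(.586,-.0642,9.4)
E
```

```text
49 [0.54760314 0.18714711 0.11045965] 0.11462474891104579
48 [0.55191362 0.15866223 0.11011443] 0.1149875519025696
47 [0.5570189  0.13141944 0.11023396] 0.11512377337134305
0  
time: 20.45
eef_pos: [0.5858, -0.0661, 0.0724]
tcp_rot: [0.647, 0.763, -0.001, -0.0]
contact_force: [-6.0, -1.2, 7.5]
opening: 0.198
finger_force: 58.6
pos [ 0.5858 -0.0661  0.0724] shift [ 1.8  0.5 -0. ] yaw -0.02 open 0.198 F [-6.  -1.2  7.5] 58.584959506988525
```

View pics/s4.png

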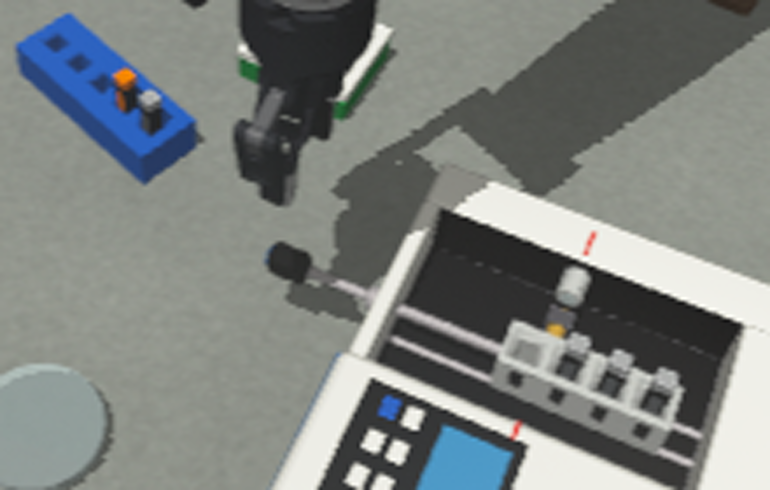

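All three filters stand in pockets 2 to 4, pocket 1 is empty, and amber plus the spare remain in the rack. The draw is about 12.6 mm, so I pull about 43 mm, in stages.

```bash
python3 -m crank '[[[-5,0.5,0],0,255],[[-10,0.5,0],0,255],[[-15,0.5,0],0,255],[[-20,0.5,0],0,255],[[-25,0.5,0],0,255],[[-30,0.5,0],0,255],[[-35,0.5,0],0,255],[[-38,0.5,0],0,255],[[-38,0.5,0],0,255],[[-38,0.5,0],0,255]]'
cat >> h.py <<'E'
def draw():
    s=get_state();print('along',((s['eef_pos']-[.5858,-.0661,.0724])@[.163,-.987,0]*1000).round(2),'F',s['contact_force'].round(1),'Fa',(s['contact_force']@[.163,-.987,0]).round(1))
    c=cam('scene');p=pts(c).reshape(-1,3);C=np.array([.5516,.1454,0]);a=np.array([-.163,.987,0]);b=np.array([.987,.163,0])
    q=(p-C);m=(abs(q@b)<.012)&(p[:,2]>.108)&(p[:,2]<.12)&(abs(q@a)<.1);x=q[m]@a*1000;print('filters',np.histogram(x,np.arange(-60,66,4)))
    print('mean',x.mean(),len(x)); return c
E
python3 - <<'E'
from h import *
draw()
E
```

```text
time: 21.45
eef_pos: [0.5921, -0.1038, 0.0724]
tcp_rot: [0.647, 0.763, -0.001, -0.001]
contact_force: [-7.8, -0.9, 7.2]
opening: 0.197
finger_force: 58.7
along 38.22 F [-7.8 -0.9  7.2] Fa -0.4
filters (array([ 9, 11, 10,  4,  0,  0,  0, 11,  9, 11,  3,  0,  0,  0,  8, 12, 12,
        4,  0,  0,  0,  0,  0,  0,  0,  0,  0,  0,  0,  0,  0]), array([-60, -56, -52, -48, -44, -40, -36, -32, -28, -24, -20, -16, -12,
        -8,  -4,   0,   4,   8,  12,  16,  20,  24,  28,  32,  36,  40,
        44,  48,  52,  56,  60,  64]))
mean -24.47722639989273 104
```

```bash
for i in 1; do python3 -m crank '[[[-1.5,0,0],0,255],[[-3,0,0],0,255],[[-3,0,0],0,255],[[-3,0,0],0,255]]' | grep -E "eef|contact"; python3 -m crank '[[[-1,0,0],0,255],[[-1,0,0],0,255],[[-1,0,0],0,255]]'| grep -E "eef|contact"; python3 -m crank '[[[-1,0,0],0,255],[[-1,0,0],0,255],[[-1,0,0],0,255]]'| grep -E "eef|contact"; done
python3 - <<'E'
from h import *
c=draw()
c2=cam('side');p=pts(cam('wrist'))
E
```

```text
eef_pos: [0.5927, -0.1077, 0.0725]
contact_force: [-8.1, -4.6, 8.0]
eef_pos: [0.5929, -0.1087, 0.0725]
contact_force: [-7.5, -3.4, 7.2]
eef_pos: [0.5929, -0.109, 0.0724]
contact_force: [-8.7, -1.1, 7.5]
along 43.47 F [-8.7 -1.1  7.5] Fa -0.4
filters (array([11, 11,  1,  0,  0,  2, 11, 12, 10,  0,  0,  0,  0, 12, 10, 11,  2,
        0,  0,  0,  0,  0,  0,  0,  0,  0,  0,  0,  0,  0,  0]), array([-60, -56, -52, -48, -44, -40, -36, -32, -28, -24, -20, -16, -12,
        -8,  -4,   0,   4,   8,  12,  16,  20,  24,  28,  32,  36,  40,
        44,  48,  52,  56,  60,  64]))
mean -30.140430356529194 105
```

```bash
for i in 1; do python3 -m crank '[[[-0.7,0,0],0,255],[[-0.7,0,0],0,255],[[-0.7,0,0],0,255]]'| grep -E "eef|contact"; done
python3 - <<'E'
from h import *
c=draw();im=c['frame']
p=pts(c);hsv=cv2.cvtColor(im,cv2.COLOR_BGR2HSV); m=((hsv[...,0]<8)|(hsv[...,0]>172))&(hsv[...,1]>120)&(hsv[...,2]>100)
n,l,st,ce=cv2.connectedComponentsWithStats(m.astype(np.uint8));a=np.array([-.163,.987,0])
for i in range(1,n):
    if st[i,4]>3 and st[i,0]>330: q=p[l==i];print(st[i],np.median(q,0).round(4),((np.median(q,0)-[.5516,.1454,0])@a*1000).round(1))
q=(p.reshape(-1,3)-[.5516,.1454,0]);b=np.array([.987,.163,0]);z=p.reshape(-1,3)[:,2];x=q@a*1000
m=(abs(q@b)<.012)&(z>.108)&(z<.12)
for r in((-75,-47),(-47,-16),(-16,20)):
    k=x[m&(x>r[0])&(x<r[1])];print(r,len(k),(k.min()+k.max())/2,k.mean())
E
```

```text
eef_pos: [0.5929, -0.1091, 0.0724]
contact_force: [-9.3, -0.5, 8.2]
along 43.59 F [-9.3 -0.5  8.2] Fa -1.0
filters (array([11, 10,  1,  0,  0,  3,  9, 11, 10,  0,  0,  0,  0, 12, 10, 10,  2,
        0,  0,  0,  0,  0,  0,  0,  0,  0,  0,  0,  0,  0,  0]), array([-60, -56, -52, -48, -44, -40, -36, -32, -28, -24, -20, -16, -12,
        -8,  -4,   0,   4,   8,  12,  16,  20,  24,  28,  32,  36,  40,
        44,  48,  52,  56,  60,  64]))
mean -30.18316970755672 101
[357 290   2   4   5] [0.636  0.1292 0.1283] -29.8
(-75, -47) 34 -58.06473178689939 -58.132051906491334
(-47, -16) 33 -30.60017329623659 -30.410572278055195
(-16, 20) 34 -1.8536046350303015 -2.0135732490206495
```

```bash
python3 -c "
from plant import *
s=get_state();print(s['time'],s['opening'],s['finger_force'],s['contact_force']);print(ctrl.sign_off())"
```

```text
23.0 0.2012468209156689 58.71599793434143 [-8.59679353  0.67368481  7.55814452]
the job is handed in; nothing more can be done
None
```

I handed the job in at 23.0 s: three grey filters are fully down in pockets 2–4, pocket 1 is empty, and the spare grey and the amber are still in the rack. The carriage is in the 0.056 m notch with the pocket-3 filter in the beam (measured to about 1 mm), and the gripper is still holding the knob.

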